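# Clear the specimen away and clamp the part on an inclined inspection rest

## Task

The ribbed reference specimen is in the way on the inclined rest: set it upright in the open drawer of the little chest, lowering it right onto the drawer's floor before you let go, and push the drawer fully shut. Then slide the clamp jaw along its track until it bears on the part with the round boss and has pushed it firmly but gently home against the fixed anvil, so that the part lies flat, pinched between jaw and anvil, and leave it so, with the vee block and the small steel disc left where they are.

Things in the scene. Friction and masses are not known exactly. Their poses are not given: they have to be found in the camera images.
- rest: inspection rest (fixed): granite slab 210 x 470 x 30 mm with a steel bed sloping 35 degrees, rising to this body's +x. Origin on the table under the bed face's centre. A level beam above the bed (x -25..+19, z 190..235 mm here, along all of y, posts at y = +-222) blocks a tool coming straight down: come along the bed's normal, leaning back to the robot. A drive unit hangs behind the beam
- bed: frame of the bed's sloping face: origin in the face, z its outward normal, x up the slope, y along the track. The face runs x -61..+53, y -190..+190 mm. At its low edge a ledge (x -60.5..-48.5 mm) stands 10 mm proud of the face and keeps things from sliding off
- anvil: fixed block at the +y end of the bed. Origin on the bed's face at y = 150 mm of the bed, in the plane of its working face, which looks to the bed's -y; it spans bed x -46..+28 mm and is 28 mm tall, 24 mm thick towards +y; axes as the bed's
- jaw (a joint): position (m) of the clamp jaw along the bed's y; it grows towards the anvil. At 0 the jaw's working face is at bed y = -130 mm, at 0.278 it would be 2 mm short of the anvil. Stiff track, about 4 N; it stays where it is left
- jaw_grip (a point): middle of the top of the jaw's grip: an upright fin 14 mm thick along the bed's y, 30 mm long along the bed's x, its top 67 mm above the bed's face (measured along the bed's normal), free of other things down to 27 mm above the face; axes as the bed's
- jaw_face (a point): point in the jaw's working face (which looks to bed +y, 72 mm long along bed x from -46 to +26, up to 27 mm above the bed's face), 13 mm above the bed's face; the fin's middle plane lies 9 mm behind (-y of) this face
- work: the part to be clamped: aluminium block 48 (x) x 40 (y) x 16 mm with a round bored boss 30 mm across on top, 24 mm tall in all; loose on the bed near the anvil, with a gap to it. Origin at the centre of its underside, z out of the bed
- specimen: the reference specimen: steel foot 46 (x) x 28 (y) x 14 mm with a rib 40 (x) x 14 (y) mm standing on it up to 40 mm above the underside. Loose on the bed between jaw and part. Origin at the centre of its underside, z along the rib's height
- chest: grey metal chest, 180 (x) x 160 (y) x 90 mm tall, fixed on the table; origin under its centre, the drawer comes out towards its own -x
- chest_drawer0 (a joint): how far the drawer is out (m): 0 is shut, it starts part open
- drawer_floor (a point): centre of the drawer's inner floor (22 mm above the table); axes as the chest's. Inside, the drawer measures 135 (x) x 118 (y) mm, walls 46 mm high above this floor. Its front panel (15 mm) begins 73.5 mm from here towards -x
- chest_drawer0_handle (a point): outer end region of the drawer's knob, 35 mm in front of the panel, 52 mm above the table; axes as the chest's
- vee_block: bystander: small dark steel vee block, 50 x 36 x 28 mm, on the table; leave it alone
- setting_disc: bystander: steel disc 34 mm across with a small hub, 15 mm tall, on the granite slab in front of the bed; leave it alone
Mind the look-alikes: they are no part of the job. What is shaped like the specimen but brown or green is not meant.

How it is judged (in metres and radians):
On the way, in this order (a step that is already met when the one before it is completed fails the run):
1. the specimen, still held, is lowered to within 12 mm of the open drawer's floor, upright (x of specimen in the frame of drawer_floor between -0.068 and 0.068 m and y of specimen in the frame of drawer_floor between -0.06 and 0.06 m and z of specimen in the frame of drawer_floor below 0.012 m and angle between specimen's own z axis and vertical below 0.35 rad and contact force between the fingers and specimen above 0.5 N and value of joint chest_drawer0 above 0.04 m), for 0.05 s.
2. the drawer is fully shut with the specimen upright in it (x of specimen in the frame of drawer_floor between -0.068 and 0.068 m and y of specimen in the frame of drawer_floor between -0.06 and 0.06 m and value of joint chest_drawer0 below 0.004 m and angle between specimen's own z axis and vertical below 0.15 rad), for 0.2 s.
3. the jaw presses the part against the anvil with 3 N or more (contact force between work and anvil above 3 N and y of work in the frame of jaw_face below 0.0225 m), for 0.2 s.
At the end, for the whole second after the job is handed in: The specimen stands upright (within 0.15 rad) on the floor of the drawer, which is shut to within 4 mm; the part lies flat and square (within 0.06 rad) on the bed, not more than 2.5 mm from the anvil's face and not more than 2.5 mm from the jaw's face; nothing moves (all of step 2 and z of specimen in the frame of drawer_floor below 0.008 m and y of work in the frame of anvil between -0.0225 and -0.017 m and y of work in the frame of jaw_face between 0.017 and 0.0225 m and z of work in the frame of bed between -0.003 and 0.003 m and x of work in the frame of bed between -0.03 and 0 m and angle between the z axis of work and the z axis of bed, either way round below 0.06 rad and angle between the y axis of work and the y axis of bed, either way round below 0.06 rad and linear speed of each of work, specimen below 0.01 m/s); the robot touches nothing.
It fails at once if the part is pressed against the anvil with more than 35 N (contact force between work and anvil above 35 N).
It fails at once if the part is lifted or tipped off the bed (z of work in the frame of bed above 0.012 m or angle between the z axis of work and the z axis of bed, either way round above 0.35 rad).
It fails at once if the vee block or the disc is moved by more than 30 mm (distance of any of vee_block, setting_disc from where it was at the start of the episode above 0.03 m).
It also fails if it takes over 72 s, if anything falls off the work surface, if the arm or the gripper's body presses on something with over 40 N, if the wrist force passes 120 N, or if a joint passes its speed limit or range.

## Robot

A 6-joint arm with a two-finger parallel gripper is mounted at the origin on the work surface. World frame = base frame: x ahead of the robot, y to its left, z up, the work surface at z = 0. Lengths are in mm, angles in degrees, forces in N, time in s.
With the tool pointing down it reaches from about 350 to 850 mm from the base axis. Payload 8.1 kg.
Tool frame: the origin (TCP) lies midway between the tips of the shut fingers; the grasp point (between the pads) lies 19 mm behind it; z points along the fingers, y is the line along which they close (so a half turn about z gives the same grasp; the last joint's range is limited). The gripper opens to 85 mm and grips with 20 to 120 N. Pads are 22 mm wide; open, the fingers measure 114 mm over their backs; the gripper's body (76 mm by 85 mm) begins 54 mm behind the grasp point. The pads swing forward as they close: fully open they stand 13 mm farther back than shut.
Start: joints at [61.284, 7.471, 85.268, -0, 87.261, -4.893], TCP at [242.333, 548.89, 198.592] pointing down, gripper open.
Joint ranges: [-169.43, 169.43], [-51.17, 129.36], [1.28, 143.12], [-76.62, 256.62], [0, 156.53], [-152.29, 152.29]. Speed limits (degrees/s): [136.94, 136.94, 159.86, 180, 180, 180].

## Interface

Orientations are given as [roll, pitch, yaw] about the fixed x, y, z axes, in that order (R = Rz(yaw) Ry(pitch) Rx(roll)).
In Python, from bench import sensors, optics, r gives the robot as it stands.
- The arm moves only by the tool apply_moves, never from a script. Its argument "targets" is a list of rows, each a list of 7 numbers: the shift along the tool's x, y, z in mm, then the turn, a rotation vector about the tool's x, y, z in rad, then the closure, from 0 (fully open) to 1 (shut). In form: [[x, y, z, wx, wy, wz, claw], ...]. A call has 1 to 20 rows; each row shifts and turns the commanded pose from where the row before left it, along the tool's axes as they then stand; what a row does not reach is not made up. A row lasts 1/8 s, in which the tool goes at most 62.5 mm and 10.7 degrees, less where a joint would pass 70% of its speed; a pose out of reach is approached as far as the arm can. A call is refused whole if a number of a shift passes 62.5 or a number of a turn 0.188, either way. A call with a gripper value outside its range is refused whole. The fingers move at their own pace and stop on an object; "force" is the grip in N (left out, the last holds). Time passes only in rows, so rows that do not move let the fingers close. It gives the time, the measured TCP pose, the force, the opening and the grip force at its end, in the units of the state.
- sensors.sense(): the state, without advancing time (a new reading comes with each control period).
- optics.snapshot(name): name is "scene" or "side" or "wrist"; returns the picture (480x640x3 uint8, red, green, blue); there is no depth.
- optics.get_calibration(name): a dict with "camera_matrix" (3x3 intrinsics, pixels), "pose" (4x4, takes a point from camera to world coordinates). Camera axes: x right, y down, z forward; pixel columns grow to the right and rows downward; lengths in mm; the calibration is good to about 2 mm. A picture is of the moment at which its call begins: read the wrist's pose just before it. get_calibration takes no time and is no camera call; for the wrist camera it gives the pose at the moment of the call.
- r.hand_in(): hands the job in; it is judged then, once.
The state is a dict: "time": time; "joint_pos": joint angles; "qd": joint speeds; "joint_efforts": joint torques, N m; "tool_pos": TCP position; "tcp_rot": TCP orientation; "ft_force": force on the tool from outside, world axes, zero at the start; "wrist_torque": the same for the moment, N m; "finger_gap": finger opening in mm; "grip_force": force on a finger pad.
Only numpy, scipy, OpenCV 4.12 (cv2) and the standard library are available. Lean on these libraries where they do the work, as an engineer would, in place of code of your own. Each camera call takes 0.05 s, during which the arm holds its last target. There are 200 camera calls.

## Working session

There is one attempt and no reset: what is moved stays moved. The work goes in short steps, Python scripts to look and compute and a tool call to move; the robot and the scene stay as the last step left them, time stands still between calls to the robot, and variables do not carry over. Pictures are saved under pics/ and viewed, at most 10 in all, crops included, and the job is handed in when it is done.

Besides the shell and the picture viewer there is one more tool, called as name(argument=value, ...) on one line, values as JSON. apply_moves: Moves the arm, as the interface text tells. Its arguments: {"type":"object","properties":{"targets":{"type":"array"},"force":{"type":"number"}},"required":["targets"]}

```bash
mkdir -p pics; ls; python3 - <<'E'
from bench import sensors, optics, r
import cv2,numpy as np
np.set_printoptions(precision=2,suppress=True)
for n in ("scene","side"):
    im=optics.snapshot(n); cv2.imwrite(f"pics/{n}0.png",im[:,:,::-1])
    c=optics.get_calibration(n); print(n,np.array(c["camera_matrix"]),np.array(c["pose"]))
s=sensors.sense();print(s)
E
```

```text
pics
scene [[478.44   0.   310.62]
 [  0.   478.44 241.6 ]
 [  0.     0.     1.  ]] [[ -0.81  -0.54   0.23 393.42]
 [ -0.58   0.75  -0.3  266.57]
 [ -0.01  -0.38  -0.93 921.57]
 [  0.     0.     0.     1.  ]]
side [[608.44   0.   326.31]
 [  0.   608.44 241.83]
 [  0.     0.     1.  ]] [[   0.84   -0.35    0.41   40.88]
 [  -0.54   -0.55    0.64 -863.49]
 [   0.     -0.76   -0.65  962.37]
 [   0.      0.      0.      1.  ]]
{'time': 0.1, 'joint_pos': array([61.28,  7.51, 85.32,  0.  , 87.26, -4.89]), 'qd': array([ 0.04, -0.12, -0.29,  0.03,  0.05,  0.11]), 'joint_efforts': array([  0.  , -57.1 , -50.19,  -0.  ,   0.01,   0.  ]), 'tool_pos': array([242.09, 548.42, 197.66]), 'tcp_rot': array([-179.91,   -0.01,  156.18]), 'ft_force': array([ 0.07, -1.33, -0.71]), 'wrist_torque': array([-0.02, -0.03,  0.01]), 'grip_force': 0.0, 'finger_gap': 85.34436461355935}
```

View pics/scene0.png

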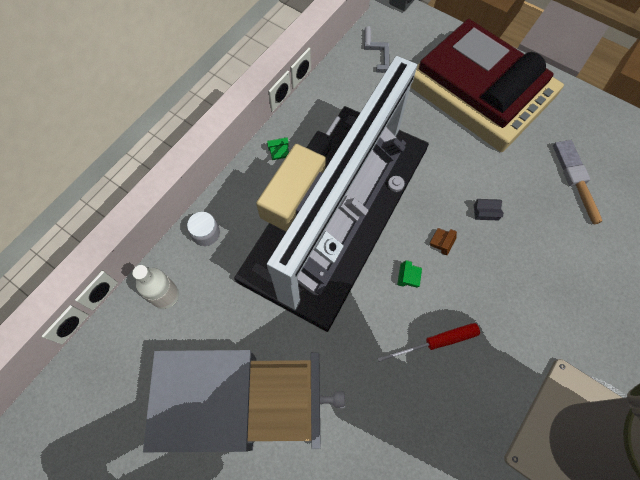

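View pics/side0.png

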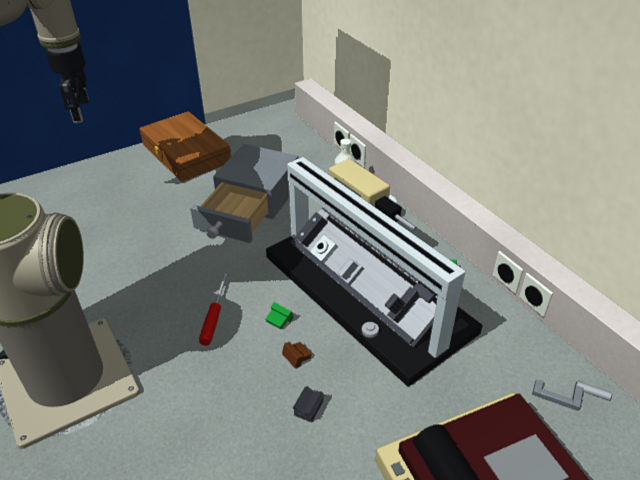

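The scene view shows the rest with slab corners near (428,144), (328,329), (236,279) and the chest at lower left with its drawer open. The side view shows the boss part at (322,246), a grey ribbed piece at (352,270), the jaw at (403,300), and brown and green look-alikes on the table at (297,353) and (279,315). The grey piece on the bed, between jaw and part, fits the specimen; I'll confirm it in an enlarged crop.

```bash
cat > h.py <<'E'
import numpy as np,cv2
from bench import sensors, optics, r
from scipy.spatial.transform import Rotation as R
np.set_printoptions(precision=2,suppress=True)
def cal(n):
    c=optics.get_calibration(n);return np.array(c["camera_matrix"]),np.array(c["pose"])
def ray(c,uv):
    K,P=c;d=P[:3,:3]@np.linalg.solve(K,[uv[0],uv[1],1.]);return P[:3,3],d/np.linalg.norm(d)
def plane(c,uv,z=0.,n=(0,0,1),p0=None):
    o,d=ray(c,uv);n=np.array(n,float);p0=np.array([0,0,z]) if p0 is None else p0
    return o+d*(n@(p0-o))/(n@d)
def tri(rays):
    A=0;b=0
    for o,d in rays:
        M=np.eye(3)-np.outer(d,d);A=A+M;b=b+M@o
    p=np.linalg.solve(A,b);return p,[np.linalg.norm(np.cross(p-o,d)) for o,d in rays]
def proj(c,p):
    K,P=c;q=K@(P[:3,:3].T@(np.array(p)-P[:3,3]));return q[:2]/q[2]
E
python3 - <<'E'
from h import *
c=cal("scene");s=cal("side")
print("slab scene",[plane(c,u,30) for u in [(428,144),(328,329),(236,279)]])
print("slab side",[plane(s,u,30) for u in [(409,383),(267,255),(482,326)]])
print("chest top scene",[plane(c,u,90) for u in [(250,351),(247,451),(152,351),(144,451)]])
a=cv2.imread("pics/scene0.png")[110:320,250:440];b=cv2.imread("pics/side0.png")[190:365,280:480]
cv2.imwrite("pics/c1.png",cv2.resize(a,None,fx=2.8,fy=2.8,interpolation=cv2.INTER_CUBIC))
cv2.imwrite("pics/c2.png",cv2.resize(b,None,fx=3.4,fy=3.4,interpolation=cv2.INTER_CUBIC))
E
```

```text
slab scene [array([ 539.38, -359.04,   30.  ]), array([483.96, 101.78,  30.  ]), array([686.3, 126. ,  30. ])]
slab side [array([ 535.04, -373.64,   30.  ]), array([479.72,  77.18,  30.  ]), array([ 746.05, -342.82,   30.  ])]
chest top scene [array([565.04, 222.12,  90.  ]), array([470.73, 348.37,  90.  ]), array([702.45, 320.7 ,  90.  ]), array([604.49, 444.75,  90.  ])]
```

View pics/c2.png

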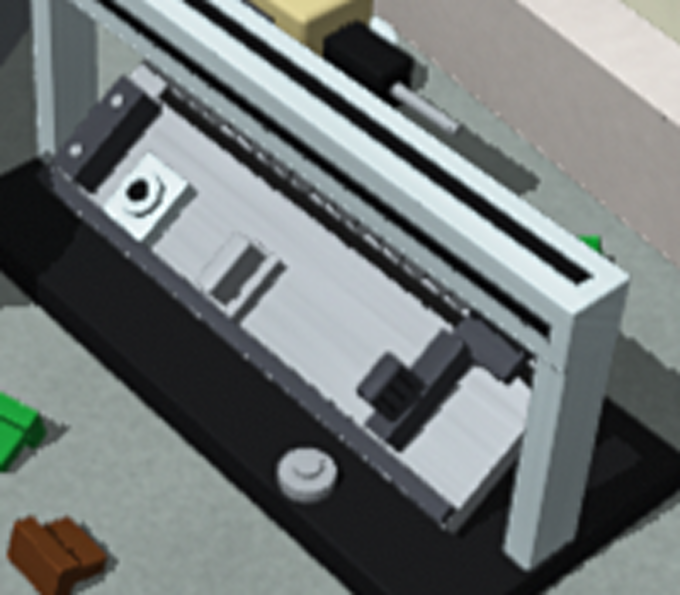

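View pics/c1.png

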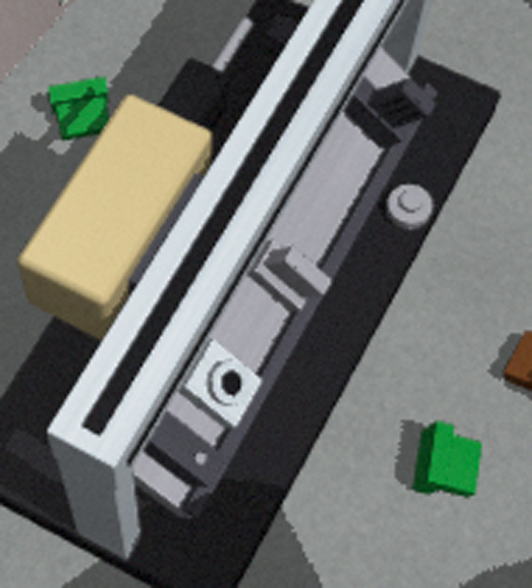

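```bash
python3 - <<'E'
from h import *
c=cal("scene");s=cal("side")
f1=lambda x,y:(250+x/2.8,110+y/2.8); f2=lambda x,y:(280+x/3.4,190+y/3.4)
for n,a,b in [("boss",f1(231,383),f2(145,190)),("hub",f1(408,201),f2(311,462)),("knob",(339,400),(213,230)),
 ("anvilboltlow",f1(201,458),f2(75,150)),("drawerpanelL?",(321,353),(193,207))]:
    print(n,*tri([ray(c,a),ray(s,b)]))
K,P=cal("wrist");q=sensors.sense();Rt=R.from_euler("xyz",q["tcp_rot"],degrees=True).as_matrix()
print(K); print(Rt.T@P[:3,:3],Rt.T@(P[:3,3]-q["tool_pos"]))
a=cv2.imread("pics/scene0.png")[180:300,280:400];b=cv2.imread("pics/scene0.png")[335:465,140:360]
cv2.imwrite("pics/c3.png",np.hstack([cv2.resize(a,(420,420),interpolation=cv2.INTER_CUBIC),cv2.resize(b,(380,420),interpolation=cv2.INTER_CUBIC)]))
im=optics.snapshot("wrist");cv2.imwrite("pics/w0.png",im[:,:,::-1])
E
```

```text
boss [563.82 -20.48  88.86] [np.float64(4.204454156657107), np.float64(4.20445415665708)]
hub [ 547.35 -232.15   42.82] [np.float64(2.6603719541134416), np.float64(2.6603719541135704)]
knob [398.85 195.13  56.11] [np.float64(3.445527052122846), np.float64(3.4455270521227988)]
anvilboltlow [547.34  35.55  90.75] [np.float64(2.111041978118583), np.float64(2.111041978118595)]
drawerpanelL? [409.93 173.43 152.36] [np.float64(49.665240021304626), np.float64(49.66524002130466)]
[[382.67   0.   324.03]
 [  0.   382.67 229.61]
 [  0.     0.     1.  ]]
[[ 0.   -0.95 -0.31]
 [ 1.    0.   -0.  ]
 [ 0.   -0.31  0.95]] [  78.23   -0.54 -176.08]
```

```bash
cat >> h.py <<'E'
def bedR(yaw): return (R.from_euler("z",yaw,degrees=True)*R.from_euler("y",-35,degrees=True)).as_matrix()
def goto(p,Rm,q=None):
    "shift in current tool axes, then rotvec in tool axes"
    q=q or sensors.sense();Rt=R.from_euler("xyz",q["tcp_rot"],degrees=True).as_matrix()
    return Rt.T@(np.array(p)-q["tool_pos"]),R.from_matrix(Rt.T@Rm).as_rotvec()
E
python3 - <<'E'
from h import *
c=cal("scene");s=cal("side")
for z,u in [(235,(294.6,274.3)),(235,(417,67)),(235,(268,263.6)),(235,(395,56))]: print(plane(c,u,z))
f2=lambda x,y:(280+x/3.4,190+y/3.4)
for u in [f2(553,315),f2(628,280)]: print("side",plane(s,u,235))
yaw=6.8;X=R.from_euler("z",yaw,degrees=True).as_matrix()
print("rest coords boss,hub,bolt",[X.T@np.array(p) for p in [(563.8,-20.5,88.9),(547.3,-232.,43),(547.3,35.5,90.7)]])
E
```

```text
[551.61 101.06 235.  ]
[ 605.85 -346.05  235.  ]
[594.76 110.86 235.  ]
[ 652.   -344.87  235.  ]
side [ 602.15 -349.93  235.  ]
side [ 650.98 -350.9   235.  ]
rest coords boss,hub,bolt [array([557.41, -87.11,  88.9 ]), array([ 515.98, -295.17,   43.  ]), array([547.65, -29.55,  90.7 ])]
```

```bash
python3 - <<'E'
from h import *
B=bedR(6.9);O=np.array([603.6,-119.6,79]);p=O+B@[-10,0,100]
Rm=B@np.diag([-1,1,-1]);print(p,goto(p,Rm)[1]/5, Rm.T@(p-sensors.sense()["tool_pos"]))
E
```

```text
[ 538.53 -127.47  155.18] [-0.03 -0.12 -0.1 ] [-150.11 -706.67  157.09]
```

apply_moves(targets=[[0,0,0,-0.03,-0.12,-0.1,0],[0,0,0,-0.03,-0.12,-0.1,0],[0,0,0,-0.03,-0.12,-0.1,0],[0,0,0,-0.03,-0.12,-0.1,0],[0,0,0,-0.03,-0.12,-0.1,0],[-10.7,-50.5,11.2,0,0,0,0],[-10.7,-50.5,11.2,0,0,0,0],[-10.7,-50.5,11.2,0,0,0,0],[-10.7,-50.5,11.2,0,0,0,0],[-10.7,-50.5,11.2,0,0,0,0],[-10.7,-50.5,11.2,0,0,0,0],[-10.7,-50.5,11.2,0,0,0,0],[-10.7,-50.5,11.2,0,0,0,0],[-10.7,-50.5,11.2,0,0,0,0],[-10.7,-50.5,11.2,0,0,0,0],[-10.7,-50.5,11.2,0,0,0,0],[-10.7,-50.5,11.2,0,0,0,0],[0,0,0,0,0,0,0]])

```text
time: 2.4
tool_pos: [515.7, -11.2, 165.1]
tcp_rot: [-177.8, 33.3, -174.6]
ft_force: [-0.6, 1.3, -0.1]
finger_gap: 85.1
grip_force: 0.0
```

```bash
python3 - <<'E'
from h import *
B=bedR(6.9);O=np.array([603.6,-119.6,79]);p=O+B@[-10,0,100];Rm=B@np.diag([-1,1,-1])
q=sensors.sense();print(q["time"],q["tool_pos"],q["tcp_rot"],*goto(p,Rm,q))
c=cal("wrist");im=optics.snapshot("wrist");cv2.imwrite("pics/w1.png",im[:,:,::-1])
np.savez("w1.npz",K=c[0],P=c[1])
E
```

```text
2.4 [515.69 -11.21 165.09] [-177.79   33.27 -174.6 ] [  -4.43 -117.24   19.3 ] [-0.05 -0.03 -0.02]
```

View pics/w1.png

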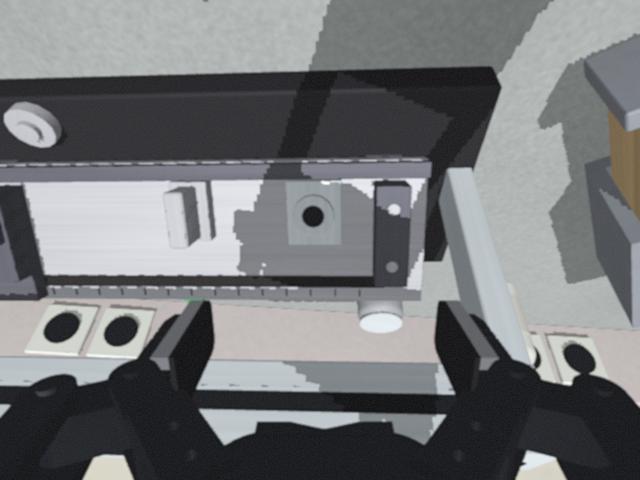

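The wrist view shows, from left: the jaw at (20,240), the specimen with its rib top at (165–188, 190–248) and foot reaching to x≈213, the boss part at (287–341,180–245) with its bore at (313,216), and the anvil at (374–411,181–287). The grey ribbed piece between jaw and part is the specimen; the brown and green ones on the table are not meant.

```bash
cat > m.py <<'E'
from h import *
B=bedR(6.9);O=np.array([603.6,-119.6,79])
def bp(c,u,z): return B.T@(plane(c,u,n=B[:,2],p0=O+B[:,2]*z)-O)
E
python3 - <<'E'
from m import *
d=np.load("w1.npz");c=(d["K"],d["P"])
for n,u,z in [("anv",(374,181),28),("anv",(411,182),28),("anv",(374,287),28),("anv",(408,287),28),("bore",(313,216),24),
 ("ledgetop",(25,171),10),("ledgetop",(425,165),10),("ledgeIn",(25,180),10),("ledgeIn",(340,178),10),("topedge",(50,276),0),("topedge",(360,277),0),
 ("rib",(165,193),40),("rib",(185,190),40),("rib",(172,248),40),("rib",(189,246),40),("foot",(213,181),14),("foot",(214,239),14),("jaw",(45,293),27),("jaw",(26,186),27)]: print(n,bp(c,u,z))
a=cv2.imread("pics/w1.png")[150:300,0:220];b=cv2.imread("pics/w1.png")[150:300,220:440]
cv2.imwrite("pics/c4.png",np.vstack([cv2.resize(x,None,fx=3.6,fy=2,interpolation=cv2.INTER_CUBIC) for x in (a,b)]))
E
```

```text
anv [-42.64 147.94  28.  ]
anv [-41.67 173.1   28.  ]
anv [ 36.51 149.22  28.  ]
anv [ 36.4  174.22  28.  ]
bore [-17.17 104.89  24.  ]
ledgetop [ -50.58 -116.44   10.  ]
ledgetop [-50.96 185.6   10.  ]
ledgeIn [ -43.69 -118.15   10.  ]
ledgeIn [-42.32 124.37  10.  ]
topedge [  40.36 -124.92   -0.  ]
topedge [ 40.49 139.89  -0.  ]
rib [-37.97   5.66  40.  ]
rib [-39.88  19.83  40.  ]
rib [ 1.57  5.28 40.  ]
rib [ 0.1  17.79 40.  ]
foot [-41.82  30.56  14.  ]
foot [ 3.14 26.75 14.  ]
jaw [  43.32 -108.84   27.  ]
jaw [ -41.76 -103.55   27.  ]
```

View pics/c4.png

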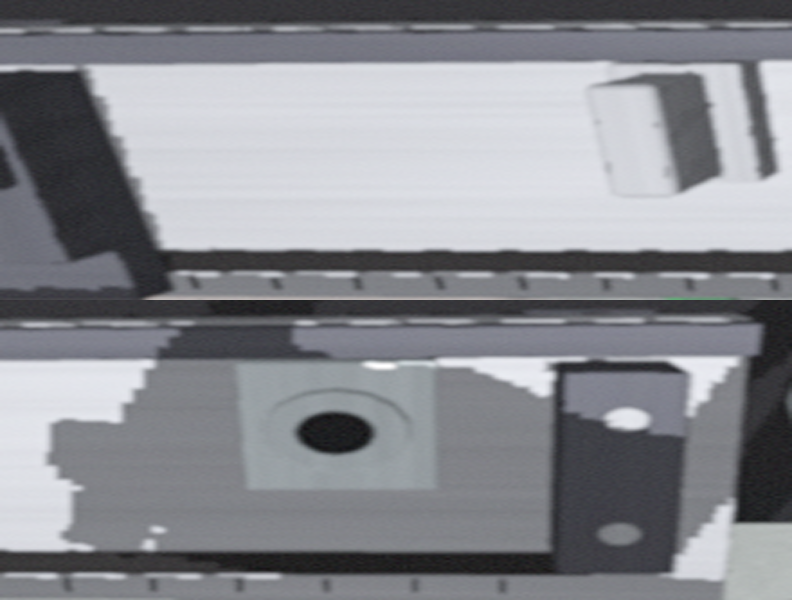

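```bash
python3 - <<'E'
from m import *
np.set_printoptions(precision=4,suppress=True)
q=sensors.sense();Rm=B@np.diag([-1,1,-1])
print(goto(O,Rm,q)[1]); print("bed tcp",B.T@(q["tool_pos"]-O))
print("shift in target axes to (-19,13,70):",Rm.T@(O+B@[-19,13,70]-q["tool_pos"]))
E
```

```text
[-0.0511 -0.0313 -0.0196]
bed tcp [-11.7635 120.6091 113.0119]
shift in target axes to (-19,13,70): [   7.2365 -107.6091   43.0119]
```

apply_moves(targets=[[0,0,0,-0.051,-0.031,-0.02,0],[2.4,-36,0,0,0,0,0],[2.4,-36,0,0,0,0,0],[2.4,-35.6,20,0,0,0,0],[0,0,23,0,0,0,0],[0,0,0,0,0,0,0]])

```text
time: 3.2
tool_pos: [546.7, -107.7, 123.9]
tcp_rot: [179.9, 34.8, -172.7]
ft_force: [-0.3, 0.8, -0.1]
finger_gap: 85.4
grip_force: 0.0
```

```bash
python3 - <<'E'
from m import *
q=sensors.sense();Rm=B@np.diag([-1,1,-1]);g=goto(O+B@[-19,13,16],Rm,q);print(q["time"],g,B.T@(q["tool_pos"]-O))
c=cal("wrist");im=optics.snapshot("wrist");cv2.imwrite("pics/w2.png",im[:,:,::-1]);np.savez("w2.npz",K=c[0],P=c[1])
K,P=c
for p in [(-39,6,40),(1,6,40),(1,20,40),(-39,20,40)]: print(proj(c,O+B@p))
E
```

```text
3.2 (array([-0.44, -5.97, 52.27]), array([ 0.01, -0.  ,  0.01])) [-19.33  18.61  68.31]
[302.26 216.93]
[302.99 282.58]
[326.86 282.65]
[327.49 217.05]
```

View pics/w2.png

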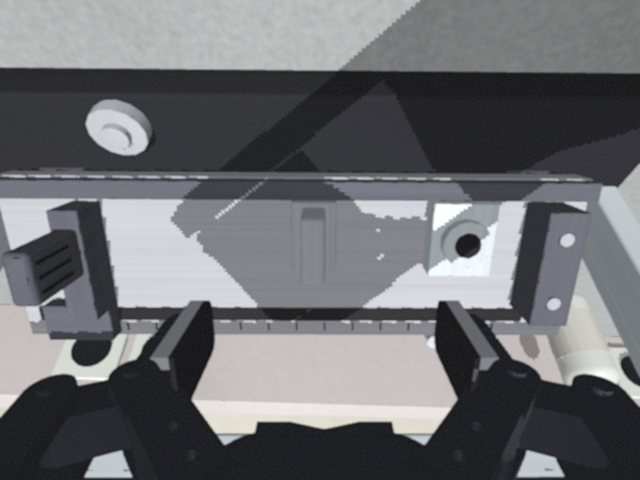

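The rib top shows at cols 301–326, rows 218–283, as predicted. I'll descend and grip.

apply_moves(targets=[[0,-6,10,0.005,0,0.01,0],[0,0,16,0,0,0,0],[0,0,16,0,0,0,0],[0,0,10,0,0,0,0],[0,0,0,0,0,0,0.5],[0,0,0,0,0,0,1],[0,0,0,0,0,0,1],[0,0,0,0,0,0,1],[0,0,0,0,0,0,1],[0,0,0,0,0,0,1]], force=60)

```text
time: 4.5
tool_pos: [578.1, -112.9, 83.8]
tcp_rot: [180.0, 35.1, -173.4]
ft_force: [-1.4, 0.8, 0.8]
finger_gap: 0.3
grip_force: 0.0
```

```bash
python3 - <<'E'
from m import *
q=sensors.sense();print(q["finger_gap"],q["grip_force"],B.T@(q["tool_pos"]-O))
c=cal("wrist");im=optics.snapshot("wrist");cv2.imwrite("pics/w3.png",im[:,:,::-1]);np.savez("w3.npz",K=c[0],P=c[1])
E
```

```text
0.30959370761390437 0.0 [-17.31   9.69  17.94]
```

View pics/w3.png

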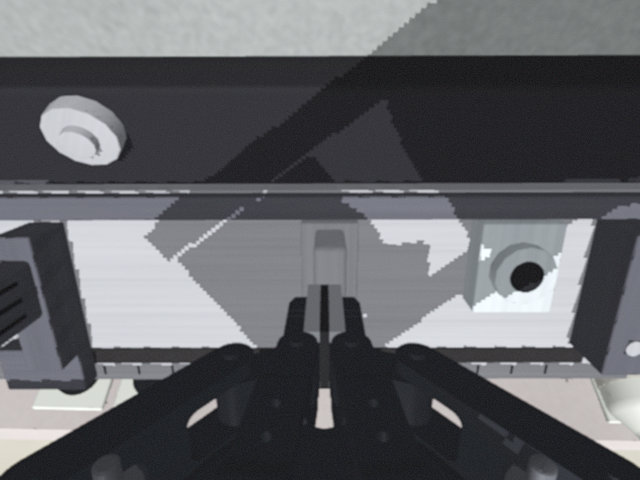

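```bash
python3 - <<'E'
from m import *
cs=[(lambda d:(d["K"],d["P"]))(np.load(f"w{i}.npz")) for i in (1,2,3)]
for n,us in [("bore",[(313,216),(467,245),(527,276)]),("hub",[None,(118,137),(78,145)]),("anvLowBolt",[(394,210),(568,240),None]),("ribLowR",[(185,190),(326,216),(345,231)]),("ribLowL",[(165,193),(301,216),(316,231)])]:
    p,e=tri([ray(c,u) for c,u in zip(cs,us) if u]);print(n,p,B.T@(p-O),np.array(e))
print("bore scene+w", [B.T@(x-O) if i==0 else x for i,x in enumerate(tri([ray(cal("scene"),(332.5,246.8)),ray(cs[1],(467,245))]))])
print("bore side+w", [B.T@(x-O) if i==0 else x for i,x in enumerate(tri([ray(cal("side"),(322.6,245.9)),ray(cs[1],(467,245))]))])
q=sensors.sense();print("tcp px",proj(cal("wrist"),q["tool_pos"]))
for p in [(-39,6,40),(1,6,40),(1,20,40),(-39,20,40)]: print(proj(cs[2],O+B@p))
E
```

```text
bore [560.58 -18.88  91.02] [-18.18 105.16  27.4 ] [0.16 0.36 0.34]
hub [ 532.6 -223.3   57. ] [-80.56 -94.42  29.55] [0.3 0.3]
anvLowBolt [546.2   36.18  92.66] [-23.51 161.55  33.14] [0.18 0.18]
ribLowR [ 548.61 -107.59   84.72] [-40.26  18.53  35.17] [1.36 2.06 3.16]
ribLowL [ 550.22 -121.06   85.6 ] [-39.77   4.97  35.9 ] [2.7  1.35 3.96]
bore scene+w [array([-18.85, 105.3 ,  27.57]), [np.float64(0.7948773473700959), np.float64(0.794877347370095)]]
bore side+w [array([-12.79, 110.92,  10.82]), [np.float64(0.7263936216575771), np.float64(0.7263936216576632)]]
tcp px [325.22 270.28]
[316.51 244.78]
[317.39 326.44]
[347.83 326.37]
[349.24 244.68]
```

The wrist view shows the shut fingertips at about (325,285–330), over the rib and not round it. The rib end is at row 247. The reported TCP should project to row 270, so I'll check the TCP against the start pictures numerically.

```bash
python3 - <<'E'
from m import *
s=cal("side");p=np.array([242.1,548.4,197.7]);print("start tcp side px",proj(s,p),"20/40 above",proj(s,p+[0,0,20]),proj(s,p+[0,0,40]))
# open pads at start: tool y=(.406,.913)
for k in (-1,1): print("padtip",proj(s,p+k*42.5*np.array([.404,.915,0])+[0,0,13]),proj(s,p+k*42.5*np.array([.404,.915,0])+[0,0,53]))
a=cv2.imread("pics/side0.png").astype(int);m=(a.max(2)<45);m[:, 130:]=0;m[160:]=0
for y in range(84,128,2):
    x=np.where(m[y,50:110])[0]; print(y,(x.min()+50,x.max()+50,len(x)) if len(x) else None,end=" ")
im=optics.snapshot("side");cv2.imwrite("pics/s1.png",im[:,:,::-1]);im2=optics.snapshot("scene");cv2.imwrite("pics/sc1.png",im2[:,:,::-1])
q=sensors.sense();print("\nnow side",proj(s,q["tool_pos"]),"scene",proj(cal("scene"),q["tool_pos"]))
x,y=proj(s,q["tool_pos"]).astype(int)
A=im[y-50:y+30,x-60:x+60,::-1]
cv2.imwrite("pics/c5.png",cv2.resize(A,(780,520),interpolation=cv2.INTER_CUBIC))
E
```

```text
start tcp side px [ 85.05 128.95] 20/40 above [ 82.93 121.69] [ 80.76 114.29]
padtip [ 80.99 133.28] [ 76.5  118.28]
padtip [ 86.24 115.59] [ 82.04 100.93]
84 (np.int64(70), np.int64(85), 16) 86 (np.int64(59), np.int64(85), 23) 88 (np.int64(60), np.int64(83), 19) 90 (np.int64(60), np.int64(85), 22) 92 (np.int64(61), np.int64(85), 24) 94 (np.int64(61), np.int64(86), 24) 96 (np.int64(62), np.int64(86), 25) 98 (np.int64(62), np.int64(87), 26) 100 (np.int64(63), np.int64(88), 23) 102 (np.int64(64), np.int64(88), 23) 104 (np.int64(64), np.int64(79), 16) 106 (np.int64(65), np.int64(79), 12) 108 (np.int64(65), np.int64(77), 13) 110 (np.int64(71), np.int64(77), 7) 112 (np.int64(72), np.int64(78), 7) 114 (np.int64(72), np.int64(78), 7) 116 (np.int64(73), np.int64(79), 7) 118 (np.int64(74), np.int64(79), 6) 120 (np.int64(74), np.int64(79), 6) 122 None 124 None 126 None 
now side [350.07 270.76] scene [352.17 206.12]
```

View pics/c5.png

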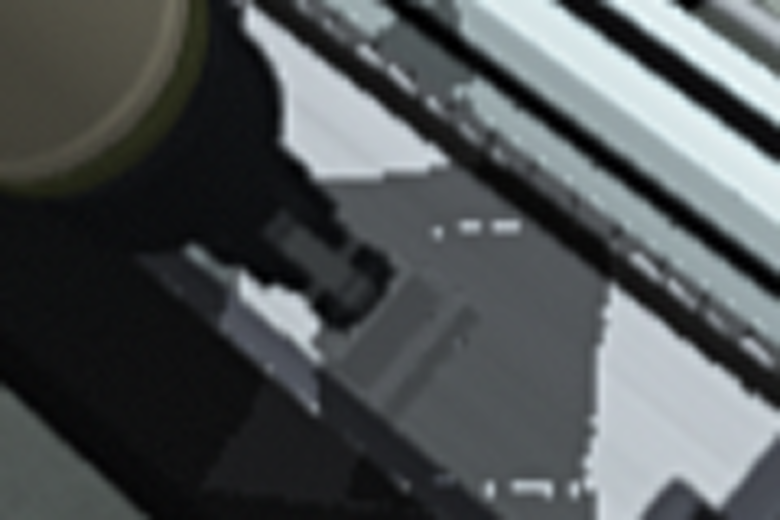

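The side crop shows the shut fingertips stopping just above the rib, with the specimen undisturbed. Both views put the real tips about 35 mm short of the reported TCP along tool z, so I'll correct for that and descend further.

apply_moves(targets=[[0,2.8,0,0,0,0,0],[0,0,0,0,0,0,0],[0,0,0,0,0,0,0],[0,0,0,0,0,0,0],[0,0,12,0,0,0,0],[0,0,10,0,0,0,0],[0,0,7,0,0,0,0],[0,0,0,0,0,0,0],[0,0,0,0,0,0,0.6],[0,0,0,0,0,0,1],[0,0,0,0,0,0,1],[0,0,0,0,0,0,1],[0,0,0,0,0,0,1]], force=60)

```text
time: 6.28
tool_pos: [594.4, -108.3, 60.4]
tcp_rot: [180.0, 35.1, -173.4]
ft_force: [-5.4, -1.0, 4.4]
finger_gap: 12.6
grip_force: 58.5
```

apply_moves(targets=[[0,0,-10,0,0,0,1],[0,0,-20,0,0,0,1],[0,0,-35,0,0,0,1],[0,0,-40,0,0,0,1],[20,0,-35,0,0,0,1],[30,0,-10,0,0,0,1],[20,0,0,0,0,0,1],[0,0,0,0,0,0,1]])

```text
time: 7.28
tool_pos: [451.1, -125.4, 142.4]
tcp_rot: [-180.0, 35.1, -173.5]
ft_force: [0.7, 1.3, -2.0]
finger_gap: 12.7
grip_force: 59.4
```

```bash
python3 - <<'E'
from m import *
np.set_printoptions(precision=3,suppress=True)
print("grip bed z",(B.T@(np.array([594.4,-108.3,60.4])-O)))
q=sensors.sense();print(q["finger_gap"],q["grip_force"],q["ft_force"],q["time"],q["joint_pos"])
D=R.from_euler("xyz",[180,0,-143.5],degrees=True).as_matrix()
print(goto([482,257,160],D,q)); print(D.T@(np.array([482,257,160])-q["tool_pos"]))
E
```

```text
grip bed z [-17.038  12.323 -10.776]
12.657770820517495 59.431893825531006 [ 0.663  1.332 -1.988] 7.275 [ -44.911  -50.464  142.922   29.232   66.851 -148.151]
(array([-70.744, 376.44 ,  28.088]), array([-0.16 ,  0.598, -0.507]))
[-252.28   289.044  -17.578]
```

apply_moves(targets=[[0,0,0,-0.032,0.12,-0.101,1],[0,0,0,-0.032,0.12,-0.101,1],[0,0,0,-0.032,0.12,-0.101,1],[0,0,0,-0.032,0.12,-0.101,1],[0,0,0,-0.032,0.12,-0.101,1],[0,0,0,0,0,0,1]])

```text
time: 8.02
tool_pos: [453.2, -123.3, 141.4]
tcp_rot: [179.8, -0.2, -143.3]
ft_force: [0.5, -0.8, -2.2]
finger_gap: 13.1
grip_force: 59.4
```

```bash
python3 - <<'E'
from m import *
np.set_printoptions(precision=3,suppress=True)
q=sensors.sense();print(q["finger_gap"],q["time"],q["joint_pos"],q["tool_pos"],q["tcp_rot"])
D=R.from_euler("xyz",[180,0,-143.5],degrees=True).as_matrix()
g=goto([482,257,160],D,q);print(g)
E
```

```text
13.13883133504162 8.025 [ -21.439  -10.872  109.266   -0.043   81.882 -148.125] [ 453.242 -123.289  141.355] [ 179.788   -0.182 -143.308]
(array([-250.229,  287.823,  -18.375]), array([ 0.004, -0.003,  0.003]))
```

apply_moves(targets=[[-31.3,36,-2.3,0,0,0,1],[-31.3,36,-2.3,0,0,0,1],[-31.3,36,-2.3,0,0,0,1],[-31.3,36,-2.3,0,0,0,1],[-31.3,36,-2.3,0,0,0,1],[-31.3,36,-2.3,0,0,0,1],[-31.3,36,-2.3,0,0,0,1],[-31.3,36,-2.3,0,0,0,1],[0,0,0,0,0,0,1]])

```text
time: 9.15
tool_pos: [481.4, 258.6, 161.3]
tcp_rot: [179.8, 0.1, -143.4]
ft_force: [0.4, -1.2, -2.1]
finger_gap: 12.7
grip_force: 59.5
```

```bash
python3 - <<'E'
from m import *
q=sensors.sense();print(q["finger_gap"],q["time"],q["joint_pos"],q["tool_pos"],q["tcp_rot"])
c=cal("wrist");im=optics.snapshot("wrist");cv2.imwrite("pics/w4.png",im[:,:,::-1]);np.savez("w4.npz",K=c[0],P=c[1])
E
```

```text
12.707503823102979 9.15 [  22.73    0.3    96.68    0.19   82.99 -103.88] [481.42 258.64 161.3 ] [ 179.82    0.07 -143.41]
```

View pics/w4.png

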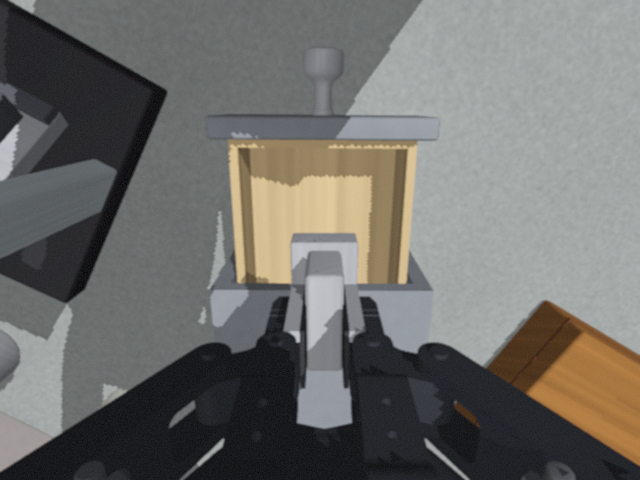

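The wrist view shows the specimen gripped upright at (325,235–425). The drawer below is square to the tool: panel at rows 117–140, knob at (323,60), chest front edge at row 287. That was the tenth picture, so everything after this is numeric.

```bash
python3 - <<'E'
from m import *
d=np.load("w4.npz");c=(d["K"],d["P"]);q=sensors.sense()
Y=36.6;C=R.from_euler("z",Y,degrees=True).as_matrix()
t=C.T@q["tool_pos"];print("tcp chest axes",t)
for n,u,z in [("knob tip",(323,50),60),("knob",(323,62),55),("panel out",(323,117),85),("panel in",(323,140),85),("panel in68",(323,143),68),("wallL in",(240,200),68),("wallR in",(405,200),68),("chest L",(213,288),90),("chest R",(432,290),90),("pan L",(208,120),85),("pan R",(438,120),85)]:
    print(n,C.T@plane(c,u,z)-t)
for z in (155,165,175):print(z,"foot front",[C.T@plane(c,u,z)-t for u in [(292,235),(356,235)]])
E
```

```text
tcp chest axes [539.59 -80.81 160.99]
knob tip [-113.05    0.47 -100.99]
knob [-106.24    0.46 -105.99]
panel out [-71.2    0.43 -75.99]
panel in [-56.98   0.42 -75.99]
panel in68 [-53.55   0.42 -92.99]
wallL in [-13.31 -59.46 -92.99]
wallR in [-13.24  59.59 -92.99]
chest L [ 45.8  -78.18 -70.99]
chest R [ 47.6   78.42 -70.99]
pan L [-69.38 -72.44 -75.99]
pan R [-69.37  73.41 -75.99]
155 foot front [array([-16.13, -15.23,  -5.99]), array([-16.1 ,  16.96,  -5.99])]
165 foot front [array([-19.52, -14.37,   4.01]), array([-19.5 ,  16.05,   4.01])]
175 foot front [array([-22.92, -13.52,  14.01]), array([-22.89,  15.14,  14.01])]
```

apply_moves(targets=[[0,0,35,0,0,0,1],[0,0,40,0,0,0,1],[0,0,35,0,0,0,1],[0,0,20,0,0,0,1],[0,0,10,0,0,0,1],[0,0,4,0,0,0,1],[0,0,0,0,0,0,1]])

```text
time: 10.07
tool_pos: [482.1, 255.7, 17.8]
tcp_rot: [179.9, -0.0, -143.5]
ft_force: [0.1, -0.1, -1.7]
finger_gap: 12.4
grip_force: 59.5
```

apply_moves(targets=[[0,0,2,0,0,0,1],[0,0,2,0,0,0,1],[0,0,0,0,0,0,1]])

```text
time: 10.45
tool_pos: [481.5, 255.8, 13.0]
tcp_rot: [179.9, -0.1, -143.5]
ft_force: [0.3, -0.1, -1.5]
finger_gap: 12.9
grip_force: 59.5
```

apply_moves(targets=[[0,0,1.5,0,0,0,1],[0,0,1,0,0,0,1],[0,0,0,0,0,0,1]])

```text
time: 10.82
tool_pos: [481.4, 255.7, 10.3]
tcp_rot: [179.9, -0.1, -143.5]
ft_force: [-0.5, -0.6, -1.4]
finger_gap: 12.7
grip_force: 59.5
```

apply_moves(targets=[[0,0,1,0,0,0,1],[0,0,1,0,0,0,1],[0,0,0,0,0,0,1]])

```text
time: 11.2
tool_pos: [481.4, 255.7, 8.4]
tcp_rot: [179.9, -0.1, -143.5]
ft_force: [-0.4, 0.1, -2.3]
finger_gap: 12.8
grip_force: 59.5
```

apply_moves(targets=[[0,0,1,0,0,0,1],[0,0,1,0,0,0,1],[0,0,0,0,0,0,1]])

```text
time: 11.58
tool_pos: [482.7, 256.5, 7.8]
tcp_rot: [179.9, 0.1, -143.5]
ft_force: [-0.7, 0.6, 4.4]
finger_gap: 12.5
grip_force: 60.5
```

apply_moves(targets=[[0,0,0,0,0,0,0.6],[0,0,0,0,0,0,0.6],[0,0,0,0,0,0,0.6],[0,0,-8,0,0,0,0.6],[0,0,-25,0,0,0,0.6],[0,0,-35,0,0,0,0.6],[0,0,-40,0,0,0,0.8],[0,0,-40,0,0,0,1],[0,0,0,0,0,0,1]])

```text
time: 12.7
tool_pos: [484.6, 256.9, 159.7]
tcp_rot: [-180.0, 0.4, -143.5]
ft_force: [-0.3, -0.3, 0.2]
finger_gap: -0.5
grip_force: 0.0
```

```bash
python3 - <<'E'
from m import *
q=sensors.sense();print(q["finger_gap"],q["time"],q["joint_pos"],q["tool_pos"],q["tcp_rot"])
c=cal("wrist");im=optics.snapshot("wrist");cv2.imwrite("pics/w5.png",im[:,:,::-1]);np.savez("w5.npz",K=c[0],P=c[1])
C=R.from_euler("z",36.6,degrees=True).as_matrix();t=C.T@q["tool_pos"];print(t)
F=np.array([539.6+18,-80.8+.4,22]) # drawer floor, chest axes
# expected pixels of specimen rib top & foot top corners if upright at x=-18
for p in [(-38,-7,40),(-38,7,40),(2,7,40),(2,-7,40),(-41,-14,14),(-41,14,14)]: print(p,proj(c,C@(F+np.array([-0,0,0])+p)))
g=cv2.cvtColor(im,cv2.COLOR_RGB2HSV);m=((g[...,1]<30)&(g[...,2]>60)).astype(np.uint8)
n,l,st,ce=cv2.connectedComponentsWithStats(m)
for i in range(1,n):
    if st[i,4]>150 and 180<ce[i][0]<460 and ce[i][1]<420: print(st[i],ce[i])
E
```

```text
-0.4958115299630903 12.7 [  22.53    0.32   96.83    0.06   82.48 -103.99] [484.6  256.87 159.67] [-179.97    0.37 -143.49]
[542.19 -82.71 159.67]
(-38, -7, 40) [318.42 186.94]
(-38, 7, 40) [337.72 186.92]
(2, 7, 40) [337.2 238.9]
(2, -7, 40) [318.73 238.92]
(-41, -14, 14) [309.99 176.37]
(-41, 14, 14) [345.56 176.33]
[     0      0    640    476 171316] [345.79 186.42]
[ 307  172   36   64 2100] [325.1  201.78]
[315 388  19  41 624] [324.07 409.32]
[187 399  30  29 304] [202.12 412.08]
[431 398  29  29 315] [444.18 410.62]
```

The specimen blob (cols 307–343, rows 172–236) matches the pose predicted for standing upright in the drawer. Next I push the knob with the shut fingers.

apply_moves(targets=[[30,0.5,0,0,-0.006,0,1],[40,0.5,0,0,0,0,1],[40,0.5,0,0,0,0,1],[37,0.8,0,0,0,0,1],[0,0,30,0,0,0,1],[0,0,45,0,0,0,1],[0,0,45,0,0,0,1],[0,0,37,0,0,0,1],[0,0,0,0,0,0,1]])

```text
time: 13.88
tool_pos: [358.3, 169.3, -6.8]
tcp_rot: [179.8, -0.2, -143.5]
ft_force: [0.6, -0.9, 0.3]
finger_gap: 0.2
grip_force: 0.0
```

```bash
python3 - <<'E'
from m import *
q=sensors.sense();C=R.from_euler("z",36.6,degrees=True).as_matrix();print(C.T@q["tool_pos"],q["tcp_rot"],q["joint_pos"])
E
```

```text
[388.59 -77.72  -6.78] [ 179.75   -0.23 -143.49] [  17.7   -12.85  127.56    0.18   65.6  -108.88]
```

apply_moves(targets=[[0,-2.3,-7,0,0,0,1],[-8,0,0,0,0,0,1],[-8,0,0,0,0,0,1],[-4,0,0,0,0,0,1],[-4,0,0,0,0,0,1],[-4,0,0,0,0,0,1],[-5,0,0,0,0,0,1],[-6,0,0,0,0,0,1],[-7,0,0,0,0,0,1],[-7,0,0,0,0,0,1],[-7,0,0,0,0,0,1],[-7,0,0,0,0,0,1],[-7,0,0,0,0,0,1],[-7,0,0,0,0,0,1],[-6,0,0,0,0,0,1]])

```text
time: 15.75
tool_pos: [434.4, 220.9, 4.4]
tcp_rot: [179.9, 0.3, -143.5]
ft_force: [-0.9, -2.0, -1.5]
finger_gap: 0.2
grip_force: 0.6
```

```bash
python3 - <<'E'
from m import *
q=sensors.sense();C=R.from_euler("z",36.6,degrees=True).as_matrix();print(C.T@q["tool_pos"],C.T@q["ft_force"],q["tcp_rot"])
im=optics.snapshot("scene");cv2.imwrite("pics/sc2.png",im[:,:,::-1])
a=cv2.imread("pics/sc1.png")[:,:,::-1].astype(int)
def wood(i): 
    g=cv2.cvtColor(i.astype(np.uint8),cv2.COLOR_RGB2HSV)[340:460,240:345];return ((g[...,1]>80)&(g[...,0]<25)).sum(0)
w0,w2=wood(a),wood(im.astype(int))
print([ (240+np.where(w>30)[0].min(),240+np.where(w>30)[0].max()) if (w>30).any() else None for w in (w0,w2)])
E
```

```text
[480.48 -81.68   4.45] [-1.93 -1.05 -1.46] [ 179.92    0.26 -143.49]
[(np.int64(249), np.int64(310)), (np.int64(250), np.int64(263))]
```

apply_moves(targets=[[-5,0,0,0,0,0,1],[-5,0,0,0,0,0,1],[-4,0,0,0,0,0,1],[-3,0,0,0,0,0,1],[-2,0,0,0,0,0,1],[0,0,0,0,0,0,1]])

```text
time: 16.55
tool_pos: [449.5, 232.1, 4.6]
tcp_rot: [179.9, 0.3, -143.5]
ft_force: [-0.5, 0.3, -1.3]
finger_gap: -0.2
grip_force: 0.0
```

apply_moves(targets=[[-2,0,0,0,0,0,1],[-2,0,0,0,0,0,1],[-2,0,0,0,0,0,1],[0,0,0,0,0,0,1]])

```text
time: 17.05
tool_pos: [454.3, 235.7, 4.6]
tcp_rot: [179.9, 0.3, -143.5]
ft_force: [0.4, -0.2, -0.3]
finger_gap: 0.1
grip_force: 0.0
```

```bash
python3 - <<'E'
from m import *
q=sensors.sense();C=R.from_euler("z",36.6,degrees=True).as_matrix();print(C.T@q["tool_pos"],C.T@q["ft_force"],q["tcp_rot"])
im=optics.snapshot("scene")
g=cv2.cvtColor(im,cv2.COLOR_RGB2HSV)[340:460,240:345];w=((g[...,1]>80)&(g[...,0]<25)).sum(0);print(w[:40])
E
```

```text
[505.24 -81.68   4.58] [ 0.24 -0.41 -0.32] [ 179.92    0.27 -143.49]
[0 0 0 0 0 0 0 0 5 6 6 5 5 4 5 4 0 0 0 0 0 0 0 0 0 0 0 0 0 0 0 0 0 0 0 0 0
 0 0 0]
```

apply_moves(targets=[[-2,0,0,0,0,0,1],[-2,0,0,0,0,0,1],[0,0,0,0,0,0,1]])

```text
time: 17.48
tool_pos: [457.6, 238.0, 4.6]
tcp_rot: [179.9, 0.3, -143.5]
ft_force: [-0.5, -0.4, -0.7]
finger_gap: 0.1
grip_force: 0.0
```

apply_moves(targets=[[-2,0,0,0,0,0,1],[-2,0,0,0,0,0,1],[-1,0,0,0,0,0,1]])

```text
time: 17.85
tool_pos: [461.4, 240.9, 4.5]
tcp_rot: [179.9, 0.2, -143.5]
ft_force: [-1.3, -0.1, 0.4]
finger_gap: -0.1
grip_force: 0.5
```

```bash
python3 - <<'E'
from m import *
q=sensors.sense();C=R.from_euler("z",36.6,degrees=True).as_matrix();print(C.T@q["tool_pos"],C.T@q["ft_force"],q["tcp_rot"])
im=optics.snapshot("scene");cv2.imwrite("pics/sc3.png",im[:,:,::-1])
g=cv2.cvtColor(im,cv2.COLOR_RGB2HSV)[340:460,240:345];w=((g[...,1]>80)&(g[...,0]<25)).sum(0);print(w[:40])
print(im[380,235:345].mean(1).astype(int)); print(im[420,235:345].mean(1).astype(int))
E
```

```text
[514.05 -81.73   4.54] [-1.12  0.69  0.41] [ 179.92    0.25 -143.49]
[0 0 0 0 0 0 0 0 2 3 0 0 0 0 0 0 0 0 0 0 0 0 0 0 0 0 0 0 0 0 0 0 0 0 0 0 0
 0 0 0]
[ 81  85  86  89  96 100 103 105 110 113 114 118 121 122 124 126 130 132
 133 135 136 141 142 143 145 146 150 151 153 156 156 157 158 159 159 162
 161 164 163 163 165 163 165 165 166 167 169 173 173 173 175 176 175 178
 178 178 175 177 174 173 172 169 168 168 166 164 163 162 159 157 158 156
 151 155 152 150 149 148 146 142 141 137 134 128 127 124 120 115  98  83
  79  79  79  84  83  84  81  79  80  85  86  83  85  85  81  82  81  81
  81  82]
[ 64  68 105 128 135 134 135 134 133 136 137 136 134 135 135 135 134 136
 138 134 135 134 133 134 133 137 134 133 137 132 135 131 123 123 117 113
 104 102  89 114  90  87  67  79  68  58  67  74  75  74  79  75  79  77
  80  82  82  79  77  77  77  79  77  76  76  74  76  75  69  64  67  67
  67  66  63  60  62  62  59 110 136 143 138 138 139 137 138 137 139  91
  79  81  83  81  85  83  81  81  81  80  80  82  80  82  82  81  80  84
  81  80]
```

apply_moves(targets=[[-2,0,0,0,0,0,1],[-1,0,0,0,0,0,1],[-1,0,0,0,0,0,1]])

```text
time: 18.27
tool_pos: [464.6, 243.2, 4.5]
tcp_rot: [179.9, 0.2, -143.5]
ft_force: [-0.8, -0.3, 0.4]
finger_gap: 0.1
grip_force: 0.5
```

apply_moves(targets=[[-2,0,0,0,0,0,1],[-1,0,0,0,0,0,1],[-1,0,0,0,0,0,1]])

```text
time: 18.65
tool_pos: [464.6, 243.3, 4.3]
tcp_rot: [179.9, -0.2, -143.5]
ft_force: [-20.9, -16.7, 21.9]
finger_gap: -0.3
grip_force: 13.0
```

The drawer is against its stop, with about 27 N horizontal force. I'll back off, and measure the jaw from saved views.

apply_moves(targets=[[6,0,0,0,0,0,1],[20,0,0,0,0,0,1],[15,0,-40,0,0,0,1],[0,0,-60,0,0,0,1],[0,0,-60,0,0,0,1],[0,0,-40,0,0,0,1]])

```text
time: 19.4
tool_pos: [435.5, 221.0, 208.3]
tcp_rot: [180.0, 0.5, -143.5]
ft_force: [1.3, 0.0, -0.3]
finger_gap: 0.3
grip_force: 0.0
```

```bash
python3 - <<'E'
from m import *
cs=[(lambda d:(d["K"],d["P"]))(np.load(f"w{i}.npz")) for i in (1,2,3)]
for n,i,u,z in [("bot",0,(24,185),3),("bot",0,(45,275),3),("bot",1,(104,203),3),("bot",1,(117,308),3),("top27",1,(78,205),30),("fin top R?",1,(20,262),70),("fin R2",1,(72,232),70),("finBotR",1,(82,285),30)]:
    print(n,bp(cs[i],u,z))
a=cv2.imread("pics/w2.png").astype(int).mean(2).astype(int)
for r_ in (215,240,260,280,300): print(r_,a[r_,0:126:3])
q=sensors.sense();C=R.from_euler("z",36.6,degrees=True).as_matrix();print(q["time"],q["tool_pos"],q["tcp_rot"],q["joint_pos"],q["ft_force"])
im=optics.snapshot("scene");cv2.imwrite("pics/sc4.png",im[:,:,::-1])
g=cv2.cvtColor(im,cv2.COLOR_RGB2HSV)[340:460,230:345];w=((g[...,1]>80)&(g[...,0]<25)).sum(0);print(w[:40])
E
```

```text
bot [ -38.73 -126.1     3.  ]
bot [  38.17 -126.53    3.  ]
bot [ -37.26 -123.65    3.  ]
bot [  38.86 -127.27    3.  ]
top27 [ -42.69 -123.06   30.  ]
fin top R? [ -23.98 -130.69   70.  ]
fin R2 [ -39.53 -102.41   70.  ]
finBotR [   7.86 -130.12   30.  ]
215 [122 212 216 214 215 216 215 216 216 214 215 216 215 215 216 212 123 119
 116 118 117 114 118 120 121 116  62  43  46  48  47  51  53  51 159 218
 216 216 216 215 216 215]
240 [119 116 119 204 215 215 214 215 215 216 190 115  56  48  52  47  49  50
  54  49  50  47  51  53  48  48 108 104  49  46  42  45  50  53  50  74
 168 211 214 214 215 213]
260 [112 108 114 114 114 116 118 117 109  92  68  46  45  28  23  33  49  50
  48  46  49  44  34  24  46  46  49  81 114  60  47  43  47  49  49  50
  56 190 216 216 216 216]
280 [189 187 174 115 117 119 117 116 118  92 100  84  55  46  47  50  45  46
  44  39  22  34  50  53  50  89 119 119 121 119  61  51  47  49  50  48
  53  51 149 214 212 212]
300 [184 184 184 183 154 114 117 117 116 115 113 111 100  75  52 105 199 145
  64  51  53  54 115 123 119 118 115 117 120 123 120 100  46  49  50  56
  48  50  46 144 217 215]
19.4 [435.46 221.02 208.27] [ 179.98    0.54 -143.48] [  20.76  -10.9   102.27    0.16   88.12 -105.76] [ 1.29  0.03 -0.26]
[0 0 0 0 0 0 0 0 0 0 0 0 0 0 0 0 0 0 0 0 0 0 0 0 0 0 0 0 0 0 0 0 0 0 0 0 0
 0 0 0]
```

```bash
python3 - <<'E'
from m import *
d=np.load("w2.npz");c=(d["K"],d["P"])
for p in [(-19,-127,70),(11,-127,70),(-19,-141,70),(11,-141,70),(-19,-127,30),(11,-127,30)]: print(p,proj(c,O+B@p))
a=cv2.imread("pics/w2.png").astype(int).mean(2).astype(int)
for r_ in range(232,320,6): print(r_,a[r_,0:90:3])
E
```

```text
(-19, -127, 70) [ 29.92 271.39]
(11, -127, 70) [ 43.11 324.75]
(-19, -141, 70) [  1.32 271.3 ]
(11, -141, 70) [ 15.83 324.7 ]
(-19, -127, 30) [ 78.87 243.83]
(11, -127, 30) [ 88.04 289.64]
232 [114 118 183 214 215 215 214 215 215 214 215 215 215 215 215 213 184  75
  51  52  52  51  52  53  48  81 119  60  53  50]
238 [118 117 123 211 214 214 215 215 213 214 215 206 162  80  49  52  53  50
  53  51  52  48  51  49  47  48 115  96  50  50]
244 [114 115 115 180 216 215 216 195 134  58  47  51  53  56  52  55  49  50
  51  48  47  49  46  46  46  43  88 115  53  51]
250 [118 118 110  90  97  50  52  54  53  52  50  51  50  53  51  48  46  46
  47  35  25  35  48  47  48  48  52 106  70  49]
256 [115  99 105 103  99  93  96 103  99  81  61  49  49  54  48  33  24  29
  44  44  47  49  52  46  44  44  47 103  97  48]
262 [113 108 114 118 117 119 120 120 109  98  75  46  33  22  37  45  50  49
  54  49  44  34  26  35  45  51  49  69 121  65]
268 [117 160 112 119 120 117 117 121 114 103  86  56  50  48  50  53  45  43
  23  25  43  47  49  44  48  45  53  50 115  97]
274 [187 187 127 116 1
[... 293 characters left out ...]
 51  50  39  23
  34  49  51  50  84 118 120 118 118 119 120 124]
292 [189 185 182 177 110 113 119 118 116 117 113 100  83  57  36  34  48  44
  49 140 212 194 120 118 118 118 119 117 118 121]
298 [186 185 183 183 141 118 116 119 120 116 114 107  95  72  49  47 115 201
 175 122 128 160 121 122 120 117 117 118 120 123]
304 [169 166 162 165 175 137 113 111 111 111 100 111 103 105 187 163  54  54
  54  57  53  51 103 122 119 121 119 119 119 120]
310 [191 190 192 192 193 191 192 191 190 215 219 219 220 145  86 120 119 119
 119 120 116 120 118 123 121 118 119 118 117 122]
316 [193 191 191 189 189 193 193 194 190 192 214 215 213 205  63 122 123 122
 124 122 123 123 124 122 123 119 118 118 118 120]
```

```bash
python3 - <<'E'
from m import *
np.set_printoptions(precision=3,suppress=True)
q=sensors.sense();Rm=np.c_[B[:,1],B[:,0],-B[:,2]]
X=R.from_euler("z",6.9,degrees=True).as_matrix();V=np.c_[X[:,1],X[:,0],-X[:,2]]
P0=O+B@[-14,-164,85];W=P0-40*X[:,0]+[0,0,25]
print("P0",P0,"W",W);print("V turn",goto(W,V)[1],"shift in V axes",V.T@(W-q["tool_pos"]))
print("tilt",R.from_matrix(V.T@Rm).as_rotvec(),"shift in Rm axes W->P0",Rm.T@(P0-W))
E
```

```text
P0 [ 563.516 -289.647  140.598] W [ 523.806 -294.453  165.598]
V turn [0.015 0.011 2.088] shift in V axes [-522.889   23.592   48.012]
tilt [-0.611  0.     0.   ] shift in Rm axes W->P0 [-0.    18.427 43.422]
```

apply_moves(targets=[[0,0,0,0,0,0.174,1],[0,0,0,0,0,0.174,1],[0,0,0,0,0,0.174,1],[0,0,0,0,0,0.174,1],[0,0,0,0,0,0.174,1],[0,0,0,0,0,0.174,1],[0,0,0,0,0,0.174,1],[0,0,0,0,0,0.174,1],[0,0,0,0,0,0.174,1],[0,0,0,0,0,0.174,1],[0,0,0,0,0,0.174,1],[0,0,0,0,0,0.174,1]])

```text
time: 20.95
tool_pos: [434.5, 220.6, 204.3]
tcp_rot: [179.8, -0.2, 96.6]
ft_force: [0.4, -0.8, 0.1]
finger_gap: 0.2
grip_force: 0.0
```

apply_moves(targets=[[-43,2,4,0,0,0,1],[-43,2,4,0,0,0,1],[-43,2,4,0,0,0,1],[-43,2,4,0,0,0,1],[-43,2,4,0,0,0,1],[-43,2,4,0,0,0,1],[-43,2,4,0,0,0,1],[-43,2,4,0,0,0,1],[-43,2,4,0,0,0,1],[-43,2,4,0,0,0,1],[-43,2,4,0,0,0,1],[-43,2,4,0,0,0,1],[0,0,0,0,0,0,1]])

```text
time: 22.58
tool_pos: [519.7, -291.4, 153.6]
tcp_rot: [179.8, -0.2, 96.7]
ft_force: [-0.4, -0.6, -0.1]
finger_gap: 0.2
grip_force: 0.0
```

```bash
python3 - <<'E'
from m import *
np.set_printoptions(precision=3,suppress=True)
q=sensors.sense();Rm=np.c_[B[:,1],B[:,0],-B[:,2]]
P0=O+B@[-14,-164,85];print(q["time"],q["joint_pos"],q["tool_pos"],q["tcp_rot"])
print("turn",goto(P0,Rm)[1],"then",Rm.T@(P0-q["tool_pos"]))
E
```

```text
22.575 [-34.374   8.208  89.186   0.248  82.62  -41.109] [ 519.706 -291.403  153.616] [179.849  -0.194  96.704]
turn [-0.608 -0.002 -0.004] then [-3.52  28.333 35.731]
```

apply_moves(targets=[[0,0,0,-0.152,0,0,1],[0,0,0,-0.152,0,0,1],[0,0,0,-0.152,0,0,1],[0,0,0,-0.152,0,0,1],[-3.5,28,0,0,0,0,1],[0,0,35,0,0,0,1],[0,0,0,0,0,0,1]])

```text
time: 23.45
tool_pos: [562.8, -284.8, 139.6]
tcp_rot: [145.1, -0.4, 97.0]
ft_force: [-0.9, 0.3, -0.0]
finger_gap: -0.1
grip_force: 0.0
```

```bash
python3 - <<'E'
from m import *
np.set_printoptions(precision=3,suppress=True)
q=sensors.sense();Rm=np.c_[B[:,1],B[:,0],-B[:,2]]
print(q["time"],q["joint_pos"],"bed",B.T@(q["tool_pos"]-O),"turn",goto(O,Rm)[1])
c=cal("wrist");im=optics.snapshot("wrist");cv2.imwrite("pics/w6.png",im[:,:,::-1])
for p in [(-27,-127,70),(0,-127,70),(0,-141,70),(-27,-141,70)]:
    u=proj(c,O+B@p);print(u)
a=im.astype(int).mean(2).astype(int)
u=proj(c,O+B@[-14,-134,70]);
if 0<u[1]<479 and 0<u[0]<639:
    x,y=u.astype(int);print("col",a[max(0,y-60):y+60:4,x]);print("row",a[y,max(0,x-70):x+70:4])
E
```

```text
23.45 [-49.374  -8.454 115.103  34.546  57.693 -71.033] bed [ -14.696 -159.049   84.294] turn [-0.002 -0.006 -0.003]
[298.742 201.027]
[351.631 200.911]
[351.119 227.123]
[299.345 227.228]
col [211 212 211 212 212 207  51  84  63  25  20  58 105  63  68  67  67  60
 129 129 128 131 132 129 130 131 129 128 115 118]
row [ 38  38  44 112 119  79  70  79 131 126 126  56  66  64  64  64  66  65
  62  64  64  68  67  63  71 128 128 135 130 131 128 132 133 126  56]
```

apply_moves(targets=[[-7,0,20,0,0,0,1],[0,0,25,0,0,0,1],[0,0,25,0,0,0,1],[0,0,10,0,0,0,1],[0,0,0,0,0,0,1]])

```text
time: 24.12
tool_pos: [609.5, -287.9, 76.7]
tcp_rot: [145.0, -0.2, 96.9]
ft_force: [-0.4, -0.3, 0.7]
finger_gap: 0.0
grip_force: 0.0
```

apply_moves(targets=[[6,0,0,0,0,0,1],[6,0,0,0,0,0,1],[6,0,0,0,0,0,1],[6,0,0,0,0,0,1]])

```text
time: 24.62
tool_pos: [606.8, -265.2, 77.3]
tcp_rot: [144.9, -0.1, 96.8]
ft_force: [-0.5, -4.5, 0.4]
finger_gap: -0.2
grip_force: 2.2
```

```bash
python3 - <<'E'
from m import *
q=sensors.sense();Rm=np.c_[B[:,1],B[:,0],-B[:,2]]
print(q["time"],q["joint_pos"],"bed",B.T@(q["tool_pos"]-O),"F",B.T@q["ft_force"],goto(O,Rm)[1])
E
```

```text
24.625 [-43.73  -0.25 114.62  36.73  47.98 -71.37] bed [ -12.71 -144.88    6.88] F [-0.65 -4.38  0.93] [ 0. -0. -0.]
```

apply_moves(targets=[[8,0,0,0,0,0,1],[12,0,0,0,0,0,1],[12,0,0,0,0,0,1],[12,0,0,0,0,0,1],[12,0,0,0,0,0,1],[12,0,0,0,0,0,1],[12,0,0,0,0,0,1],[12,0,0,0,0,0,1],[12,0,0,0,0,0,1],[12,0,0,0,0,0,1],[12,0,0,0,0,0,1],[12,0,0,0,0,0,1],[10,0,0,0,0,0,1],[8,0,0,0,0,0,1],[0,0,0,0,0,0,1]])

```text
time: 26.5
tool_pos: [587.3, -106.0, 76.8]
tcp_rot: [145.0, -0.3, 97.0]
ft_force: [-0.5, -0.3, 0.5]
finger_gap: 0.1
grip_force: 0.0
```

```bash
python3 - <<'E'
from m import *
q=sensors.sense();Rm=np.c_[B[:,1],B[:,0],-B[:,2]]
print(q["time"],q["joint_pos"],"bed",B.T@(q["tool_pos"]-O),"F",B.T@q["ft_force"],goto(O,Rm)[1])
E
```

```text
26.5 [-28.14 -16.52 129.11  29.97  41.78 -53.11] bed [-13.21  15.51   6.53] F [-0.13 -0.21  0.75] [-0. -0. -0.]
```

apply_moves(targets=[[8,0,0,0,0,0,1],[8,0,0,0,0,0,1],[8,0,0,0,0,0,1],[6,0,0,0,0,0,1],[4,0,0,0,0,0,1],[4,0,0,0,0,0,1]])

```text
time: 27.25
tool_pos: [582.9, -69.5, 77.0]
tcp_rot: [145.0, -0.2, 96.9]
ft_force: [0.5, -3.8, -3.7]
finger_gap: -0.1
grip_force: 2.1
```

```bash
python3 - <<'E'
from m import *
q=sensors.sense()
print(q["time"],"bed",B.T@(q["tool_pos"]-O),"F",B.T@q["ft_force"])
for n,u in (("side",0),("scene",0)):
    im=optics.snapshot(n);cv2.imwrite(f"pics/{n}7.png",im[:,:,::-1])
c=cal("wrist");im=optics.snapshot("wrist");cv2.imwrite("pics/w7.png",im[:,:,::-1]);np.savez("w7.npz",K=c[0],P=c[1])
for p in [(-18,85,0),(-18,105,24),(-18,125,16),(-18,149,28)]: print(p,proj(c,O+B@p+3*B[:,2]))
a=im.astype(int).mean(2).astype(int)
print(a[0:300:5,250]);print(a[0:300:5,390])
E
```

```text
27.25 bed [-13.08  52.2    6.71] F [-2.09 -3.78 -3.02]
(-18, 85, 0) [312.24 205.18]
(-18, 105, 24) [309.97 171.79]
(-18, 125, 16) [310.01 120.24]
(-18, 149, 28) [308.01  52.59]
[130 131 130 131  67  68  65  63  67  66  62  67  66  67  69  68  69  68
  70  69  69  68  72  70  68  69  66  66  65  70  68  66  70  70  69  84
 124 125 125 126 128 128 126 130 129 127 127 131 129 128 130 130 131  71
  73  71  71  70  73  70]
[123 125 127 125 123 123 125 123 127 128 110  49  88 216 214 215 215 216
 216 216 215 217 216 217 217 217 217 216 217 218 218 218 218 137 132 131
 132 131 130 130 129 127 129 129  95  52  47  48  64  64  62  62  63  65
  67 124 131 131 131 133]
```

apply_moves(targets=[[4,0,0,0,0,0,1],[4,0,0,0,0,0,1],[4,0,0,0,0,0,1],[4,0,0,0,0,0,1],[3,0,0,0,0,0,1]])

```text
time: 28.02
tool_pos: [581.0, -51.1, 77.5]
tcp_rot: [145.0, -0.2, 96.9]
ft_force: [2.8, -5.4, -3.2]
finger_gap: -0.3
grip_force: 2.5
```

apply_moves(targets=[[2,0,0,0,0,0,1],[1.5,0,0,0,0,0,1]])

```text
time: 28.28
tool_pos: [580.6, -47.6, 77.5]
tcp_rot: [145.0, -0.2, 96.9]
ft_force: [2.5, -3.7, -3.4]
finger_gap: -0.1
grip_force: 2.5
```

```bash
cat > bore.py <<'E'
from m import *
q=sensors.sense()
print(q["time"],"bed",B.T@(q["tool_pos"]-O),"F",B.T@q["ft_force"])
c=cal("wrist");im=optics.snapshot("wrist");cv2.imwrite("pics/w8.png",im[:,:,::-1])
for i,(a,c) in enumerate([(im,c),(optics.snapshot("scene"),cal("scene"))]):
    g=a.max(2);
    for y0 in (105,120,127):
        x,y=proj(c,O+B@[-18,y0,27]).astype(int)
        print(i,y0,(x,y))
    x,y=proj(c,O+B@[-18,118,27]).astype(int);w=45 if i==0 else 14
    y1,x1=max(0,y-w),max(0,x-w);m=(g[y1:y+w,x1:x+w]<30).astype(np.uint8)
    n,l,st,ce=cv2.connectedComponentsWithStats(m)
    for k in range(1,n):
        if st[k,4]>8: print("  blob",st[k],ce[k]+[x1,y1],"bed",bp(c,ce[k]+[x1,y1],27))
E
python3 bore.py
```

```text
28.275 bed [-12.45  74.26   6.92] F [-0.27 -3.99 -3.94]
0 105 (np.int64(309), np.int64(222))
0 120 (np.int64(309), np.int64(188))
0 127 (np.int64(308), np.int64(171))
  blob [47 24 14 11 35] [317.34 175.77] bed [-14.56 125.08  27.  ]
1 105 (np.int64(332), np.int64(246))
1 120 (np.int64(328), np.int64(252))
1 127 (np.int64(326), np.int64(255))
  blob [19  1  8  5 14] [336.36 239.14] bed [-18.73  88.69  27.  ]
  blob [23  4  5  5 14] [339.29 242.43] bed [-27.48  90.05  27.  ]
  blob [25 23  3  5 10] [340.3 262.5] bed [-50.19 120.32  27.  ]
```

apply_moves(targets=[[1.5,0,0,0,0,0,1],[1,0,0,0,0,0,1]])

```text
time: 28.62
tool_pos: [580.3, -45.2, 77.6]
tcp_rot: [145.0, -0.2, 96.9]
ft_force: [3.1, -5.2, -2.8]
finger_gap: -0.4
grip_force: 2.5
```

apply_moves(targets=[[1,0,0,0,0,0,1],[1,0,0,0,0,0,1]])

```text
time: 28.88
tool_pos: [580.1, -43.2, 77.5]
tcp_rot: [145.0, -0.2, 96.9]
ft_force: [2.7, -5.1, -2.4]
finger_gap: -0.0
grip_force: 2.5
```

apply_moves(targets=[[1,0,0,0,0,0,1],[1,0,0,0,0,0,1]])

```text
time: 29.12
tool_pos: [579.8, -41.2, 77.5]
tcp_rot: [145.0, -0.2, 96.9]
ft_force: [3.2, -4.3, -2.8]
finger_gap: 0.2
grip_force: 2.5
```

apply_moves(targets=[[0.8,0,0,0,0,0,1],[0.7,0,0,0,0,0,1]])

```text
time: 29.38
tool_pos: [579.7, -39.7, 77.6]
tcp_rot: [145.0, -0.2, 96.9]
ft_force: [3.5, -4.3, -2.9]
finger_gap: 0.1
grip_force: 2.5
```

apply_moves(targets=[[0.8,0,0,0,0,0,1],[0.7,0,0,0,0,0,1]])

```text
time: 29.62
tool_pos: [579.6, -38.8, 77.6]
tcp_rot: [145.0, -0.1, 96.8]
ft_force: [3.9, -10.3, -6.0]
finger_gap: 0.0
grip_force: 5.4
```

```bash
python3 bore.py; python3 - <<'E'
from m import *
im=cv2.imread("pics/w8.png").astype(int).mean(2).astype(int)
c=cal("wrist")
for x in (-30,-5):
    u=[proj(c,O+B@[x,y,19]) for y in (95,150)];print(u)
    n=40;print([int(im[int(round(a[1])),int(round(a[0]))]) if 0<=a[1]<480 else -1 for a in [u[0]+(u[1]-u[0])*k/n for k in range(n+1)]])
E
```

```text
29.625 bed [-12.39  83.06   6.96] F [ -1.29 -10.68  -6.36]
0 105 (np.int64(309), np.int64(242))
0 120 (np.int64(309), np.int64(208))
0 127 (np.int64(309), np.int64(192))
  blob [40  3 21 14 81] [315.1  176.62] bed [-15.45 133.55  27.  ]
  blob [58 15  5  6 12] [324.42 185.33] bed [-11.63 129.93  27.  ]
  blob [48 28 12  9 31] [317.35 200.29] bed [-14.59 123.61  27.  ]
  blob [32 81  5  9 29] [298.48 253.66] bed [-23.01  99.73  27.  ]
  blob [54 81  4  9 30] [319.57 253.27] bed [-13.79  99.89  27.  ]
  blob [74 81  5  9 29] [340.14 253.17] bed [-4.81 99.91 27.  ]
1 105 (np.int64(332), np.int64(246))
1 120 (np.int64(328), np.int64(252))
1 127 (np.int64(326), np.int64(255))
  blob [17  5 11  5 29] [335.72 244.1 ] bed [-22.73  97.29  27.  ]
  blob [10 17  4  7 13] [324.92 256.62] bed [-16.2  130.31  27.  ]
[array([284.63, 256.86]), array([280.23, 134.02])]
[51, 50, 50, 57, 60, 62, 61, 50, 47, 58, 242, 250, 249, 251, 251, 249, 235, 249, 249, 252, 253, 252, 252, 252, 252, 253, 254, 255, 255, 252, 220, 252, 255, 242, 157, 155, 151, 151, 152, 75, 64]
[array([338.92, 256.74]), array([340.24, 133.9 ])]
[25, 23, 25, 36, 48, 57, 62, 48, 47, 53, 155, 157, 155, 155, 157, 157, 154, 155, 152, 155, 156, 154, 152, 152, 151, 151, 157, 157, 153, 148, 157, 155, 155, 158, 160, 157, 153, 153, 151, 70, 117]
```

apply_moves(targets=[[0.8,0,0,0,0,0,1],[0,0,0,0,0,0,1],[0,0,0,0,0,0,1]])

```text
time: 30.1
tool_pos: [579.6, -38.9, 77.6]
tcp_rot: [144.9, -0.1, 96.8]
ft_force: [4.1, -12.8, -6.8]
finger_gap: -0.1
grip_force: 6.3
```

apply_moves(targets=[[0.8,0,0,0,0,0,1],[0,0,0,0,0,0,1],[0,0,0,0,0,0,1],[0,0,0,0,0,0,1]])

```text
time: 30.6
tool_pos: [579.6, -38.9, 77.7]
tcp_rot: [144.9, -0.0, 96.7]
ft_force: [5.5, -16.2, -7.4]
finger_gap: -0.2
grip_force: 8.4
```

Held at about 16 N against the anvil. Now I back off along −y, then retreat along the normal.

apply_moves(targets=[[-4,0,0,0,0,0,1],[-10,0,0,0,0,0,1],[-4,0,-15,0,0,0,1],[0,0,-35,0,0,0,1],[0,0,-40,0,0,0,1],[0,0,-20,0,0,0,1],[0,0,0,0,0,0,1]])

```text
time: 31.48
tool_pos: [519.6, -63.0, 169.9]
tcp_rot: [144.8, -0.1, 96.9]
ft_force: [-0.3, 0.9, -0.2]
finger_gap: -0.1
grip_force: 0.0
```

```bash
python3 - <<'E'
from m import *
q=sensors.sense();print(q["time"],"bed",B.T@(q["tool_pos"]-O),q["ft_force"])
c=cal("wrist");im=optics.snapshot("wrist");cv2.imwrite("pics/w9.png",im[:,:,::-1]);im=im.astype(int).mean(2).astype(int)
for x in (-30,-18,-5):
    u=[proj(c,O+B@[x,y,19]) for y in (95,155)];n=60
    print([int(im[int(round(a[1])),int(round(a[0]))]) if 0<=a[1]<480 else -1 for a in [u[0]+(u[1]-u[0])*k/n for k in range(n+1)]])
s=optics.snapshot("scene");g=cv2.cvtColor(s,cv2.COLOR_RGB2HSV)[340:460,230:345];print(((g[...,1]>80)&(g[...,0]<25)).sum())
# chest/knob: knob column in scene, start vs now
for f in (cv2.imread("pics/sc4.png")[:,:,::-1],s): print(f[400,240:320:4].mean(1).astype(int))
sd=optics.snapshot("side");a=cv2.imread("pics/side0.png")[:,:,::-1]
for n,(x,y) in {"vee":(309,403),"disc":(371,328)}.items(): print(n,np.abs(sd[y-18:y+18,x-18:x+18].astype(int)-a[y-18:y+18,x-18:x+18]).mean())
E
```

```text
31.475 bed [-10.6   66.27 118.42] [-0.33  0.88 -0.16]
[108, 100, 90, 56, 49, 59, 82, 97, 113, 117, 122, 118, 61, 94, 230, 243, 241, 242, 242, 241, 242, 241, 240, 229, 228, 237, 241, 223, 213, 181, 150, 138, 137, 136, 139, 137, 138, 140, 144, 141, 138, 138, 133, 139, 143, 145, 148, 146, 144, 144, 141, 141, 142, 133, 105, 52, 55, 52, 59, 115, 123]
[120, 104, 97, 66, 49, 45, 42, 36, 44, 44, 103, 108, 53, 102, 232, 243, 242, 241, 191, 167, 144, 137, 138, 138, 132, 60, 25, 21, 28, 27, 29, 23, 30, 22, 32, 22, 27, 22, 31, 21, 40, 93, 141, 141, 141, 144, 165, 172, 211, 236, 242, 241, 238, 224, 177, 101, 119, 121, 122, 124, 124]
[56, 52, 51, 47, 31, 26, 25, 18, 28, 32, 55, 52, 43, 63, 137, 146, 143, 142, 143, 145, 144, 143, 142, 141, 142, 143, 142, 142, 141, 144, 144, 141, 141, 143, 169, 211, 218, 225, 224, 225, 218, 227, 237, 240, 243, 242, 242, 242, 241, 243, 241, 242, 230, 183, 111, 111, 122, 123, 120, 122, 123]
0
[123 128 134 138 140 145 148 153 146 126 100  60  60  71 104 138 138 173
 177 175]
[137 136  90 132 135 175 180 177 123 171 175 117 148 147 149 148 152 149
 144 148]
vee 0.7587448559670782
disc 1.305812757201646
```

```bash
python3 -c "
from bench import r
print(r.hand_in())"
```

```text
the job is handed in; nothing more can be done
None
```

I've handed the job in: the specimen is shut in the drawer, where it was last seen standing upright, and the part is pinched between jaw and anvil after a push of about 16 N, with the vee block and disc unmoved; no verdict came back.

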